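Heft two parts boxes and dock the heavier

TASK

One of the two identical closed blue boxes is full of hardware, the other nearly empty. Lift the left one about 5 cm clear of the bench, hold it still to feel its weight and set it back down, then lift the right one the same way; slide the heavier of the two, long side first, into the grey dock from its open mouth, gently and fully home against the rubber buffer (never ramming that to its bottom) so that the spring catch comes out behind it, and let go. Leave the lighter box standing flat on the bench and do not disturb the tape roll, screwdriver and glue bottle.

Things in the scene. Friction and masses are not known exactly. Their poses are not given: they have to be found in the camera images.
- box_left: closed blue box, the left one (+y) of two identical ones, on the bench with its long side roughly pointing away from the robot; 92 mm long (own y), 57 wide over the lid (own x), 33 high; origin: centre of its underside. Lid fixed shut, 4 mm thick, overhangs the 55 x 90 mm body by 1 mm. Contents unseen, whole box under 0.75 kg; one box's contents weigh several times the other's.
- box_right: closed blue box, the right one (-y) of two identical ones, on the bench with its long side roughly pointing away from the robot; 92 mm long (own y), 57 wide over the lid (own x), 33 high; origin: centre of its underside. Lid fixed shut, 4 mm thick, overhangs the 55 x 90 mm body by 1 mm. Contents unseen, whole box under 0.75 kg; one box's contents weigh several times the other's.
- dock: low grey dock screwed to the bench between the boxes; plate 250 x 106 x 6 mm; origin at bench level midway between the rails, 135 mm from the near end, 115 mm from the far end; own x points inward from the open mouth (robot side) to the end buffer, z up. Hold the box by its upper 15 mm (or push it from behind) so that fingers clear the rails and catch.
- dock_rails (a point): on the plate midway between the aluminium rails where their straight part begins (dock x = -20 mm): from here inward the rails are 58 mm apart inside; towards the mouth they flare to 74 mm apart at x = -70 mm and end there. Rail tops 15 mm above the bench.
- dock_lip (a point): middle of the near lower edge of the hold-down lip (dock x = 78 mm, 45 mm above the bench), which overhangs the black rubber end buffer by 18 mm (buffer face at dock x = 96 mm, 40 mm wide, 10 to 41 mm above the bench). A docked box's top is at 39 mm: it must slide in under the lip and cannot be lowered straight in.
- dock_mouth (a point): point on the plate, 6 mm above the bench, at dock x = -80 mm; a box set down with its underside centre here, long side along the dock's x (either way round), stands with its front between the flares, about 3 mm to spare each side, and does not yet touch the catch
- dock_home (a point): point on the plate at dock x = +50 mm, where the underside centre of a box lies when it is fully home, just touching the end buffer (130 mm further in than dock_mouth)
- catch (a joint): steel spring catch in the left (+y) rail, housing top 21 mm above the bench: a gentle ramp from dock x = -25 mm to its blunt tip at x = 2 mm. Metres: 0 = fully out (tip 6 mm into the track), 0.009 = pushed back; spring 3 to 5 N. A box sliding in pushes it aside, which takes several N along the track; it snaps out behind the box once that is home, with some 2.5 mm to spare.
- buffer (a joint): sprung rubber buffer at the far end of the dock, which the box's end meets when it is home. Metres: 0 = free, grows as it is pushed in, 3 N per mm, 8 mm to its bottom; it springs back when the box is let go. A light push of a few mm beyond first touch makes sure of the seat; over 6 mm (18 N) is ramming.
- tape_roll: masking tape roll, 81 mm across, 24 mm high, lying behind the left box; bystander; origin at the centre of its underside
- screwdriver: red-handled screwdriver, 195 mm long, lying behind the right box; bystander; origin at the centre of its underside
- glue_bottle: white glue bottle, 41 mm across, 112 mm tall, standing behind the left box, right of the tape roll; bystander; origin at the centre of its underside

How it is judged:
On the way, in this order (a step that is already met when the one before it is completed fails the run):
1. the left box has been lifted more than 30 mm clear of the bench while the right one stands on it (height (world z) of box_left above 0.03 m and height (world z) of box_right below 0.004 m), for 0.3 s.
2. the left box stands on the bench again and the right one has been lifted more than 30 mm clear (height (world z) of box_right above 0.03 m and height (world z) of box_left below 0.004 m), for 0.3 s.
At the end, for the whole second after the job is handed in: the heavier box lies flat in the dock, long side along it, within 3.5 mm of fully home, with the catch out behind it (joint under 2.5 mm); the lighter box stands flat on the bench; both are let go and at rest (((x of box_left in the frame of dock above 0.0465 m and z of box_left in the frame of dock below 0.009 m and y of box_left in the frame of dock between -0.005 and 0.005 m and angle between the y axis of box_left and the x axis of dock, either way round below 0.08 rad and angle between each of box_left, box_right's own z axis and vertical below 0.06 rad and contact force between box_left and dock above 4.3 N and height (world z) of box_right below 0.004 m) or (x of box_right in the frame of dock above 0.0465 m and z of box_right in the frame of dock below 0.009 m and y of box_right in the frame of dock between -0.005 and 0.005 m and angle between the y axis of box_right and the x axis of dock, either way round below 0.08 rad and angle between each of box_right, box_left's own z axis and vertical below 0.06 rad and contact force between box_right and dock above 4.3 N and height (world z) of box_left below 0.004 m)) and value of joint catch below 0.0025 m and linear speed of each of box_left, box_right below 0.01 m/s); the robot touches nothing.
It fails at once if the end buffer was rammed in by more than 6 mm (value of joint buffer above 0.006 m).
It fails at once if a box was jammed or slammed against the dock with more than 100 N (contact force between any of box_left, box_right and dock above 100 N).
It fails at once if a box was tipped over (angle between any of box_left, box_right's own z axis and vertical above 0.6 rad).
It fails at once if the tape roll, screwdriver or glue bottle was moved more than 20 mm (distance of any of tape_roll, screwdriver, glue_bottle from where it was at the start of the episode above 0.02 m).
It also fails if it takes over 72 s, if anything falls off the work surface, if the arm or the gripper's body presses on something with over 40 N, if the wrist force passes 120 N, or if a joint passes its speed limit or range.

ROBOT

A 7-joint arm with a two-finger parallel gripper is mounted at the origin on a cart in front of the work surface, level with it; the furniture and walls round the work are solid. World frame = base frame: x ahead of the robot, y to its left, z up, the work surface at z = 0. Lengths are in m, angles in rad, forces in N, time in s.
With the tool pointing down it reaches from about 0.35 to 0.9 m from the base axis. Payload 7.2 kg.
Tool frame: the origin (TCP) lies midway between the tips of the shut fingers; the grasp point (between the pads) lies 19 mm behind it; z points along the fingers, y is the line along which they close (so a half turn about z gives the same grasp; the last joint's range is limited). The gripper opens to 85 mm and grips with 20 to 120 N. Pads are 22 mm wide; open, the fingers measure 114 mm over their backs; the gripper's body (76 mm by 85 mm) begins 54 mm behind the grasp point. The pads swing forward as they close: fully open they stand 13 mm farther back than shut.
Start: joints at [1.19, 0.411, -0.013, 1.596, 0.006, 1.134, -0.082], TCP at [0.192, -0.595, 0.231] pointing down, gripper open.
Joint ranges: [-2.95, 2.95], [-0.29, 1.99], [-1.47, 1.44], [0.14, 2.54], [-1.03, 4.17], [0.13, 1.85], [-2.86, 2.86]. Speed limits (rad/s): [2.39, 2.39, 3.01, 3.01, 3.14, 3.14, 3.14].

INTERFACE

Orientations are given as [roll, pitch, yaw] about the fixed x, y, z axes, in that order (R = Rz(yaw) Ry(pitch) Rx(roll)).
In Python, from bench import env gives the robot as it stands. The module is installed in compiled form; this text tells all that it offers.
- The arm moves only by the tool drive_tool, never from a script. Its argument "rows" is a list of rows, each an object of numbers: "tx", "ty", "tz": the shift along the world's x, y, z in cm; "rx", "ry", "rz": the turn, a rotation vector about the world's x, y, z in degrees; "claw": the closure, from 0 (fully open) to 1 (shut). In form: [{"tx": .., "ty": .., "tz": .., "rx": .., "ry": .., "rz": .., "claw": ..}, ...]. A call has 1 to 20 rows; each row is the pose to reach, as a shift and turn from the pose commanded when the call began; what a row does not reach only later rows make up. A row lasts 1/8 s, in which the tool goes at most 62.5 mm and 10.7 degrees, less where a joint would pass 70% of its speed; a pose out of reach is approached as far as the arm can. A call with a gripper value outside its range is refused whole. The fingers move at their own pace and stop on an object; the grip force is fixed at half the most. Time passes only in rows, so rows that repeat a pose let the fingers close. It gives the time, the measured TCP pose, the force, the opening and the grip force at its end, in the units of the state.
- env.sense(): the state, without advancing time (a new reading comes with each control period).
- env.camera(name): name is "scene" or "top" or "wrist"; returns (picture, depth): 420x560x3 uint8, red, green, blue; 420x560 float32, m along the optical axis (not along the pixel's ray), 0 where there is no reading.
- env.calibration(name): a dict with "mtx" (3x3 intrinsics, pixels), "R" (3x3) and "t" (3): a world point X has camera coordinates R X + t; the wrist camera has in their place "tool_from_camera" (4x4, takes a point from camera to tool coordinates, whose origin is the TCP and whose axes are the flange's). Camera axes: x right, y down, z forward; pixel columns grow to the right and rows downward; lengths in m; the calibration is good to about 2 mm. A picture is of the moment at which its call begins: read the wrist's pose just before it. calibration takes no time and is no camera call.
- env.close_job(): hands the job in; it is judged then, once.
Trained networks look in the newest picture that a camera, given by its name, has taken for a name from the list of things; names that differ only in an ending like _2 or _b are one class to them, and where a whole thing is asked for, a point or a joint stands for the part that bears it (a point fixed in the world has none). Each returns a list of dicts, best first, with "p" (0 to 1); they miss things now and then, are a little off and sometimes report something else, mostly with a low value. They report only what shows in the picture. A call takes as long as a camera call.
- env.regions_of(camera, thing): "region" (420x560 bool, what is visible of it) and "rect" ([left, top, right, bottom] in pixels, round what is visible of it).
- env.place_of(camera, thing): "pixel" ([row, column] in pixels: a listed point, or the origin of a listed thing).
The state is a dict: "time_s": time; "joint_positions": joint angles; "qd": joint speeds; "tau": joint torques, N m; "tcp_pos": TCP position; "orientation": TCP orientation; "contact_force": force on the tool from outside, world axes, zero at the start; "ft_torque": the same for the moment, N m; "finger_gap": opening from 0.0 (shut) to 1.0 (fully open); "finger_force": force on a finger pad.
Only numpy, scipy, OpenCV 4.12 (cv2) and the standard library are available. Lean on these libraries where they do the work, as an engineer would, in place of code of your own. Each camera call takes 0.05 s, during which the arm holds its last target. There are 200 camera calls.

## Working session

There is one attempt and no reset: what is moved stays moved. The work goes in short steps, Python scripts to look and compute and a tool call to move; the robot and the scene stay as the last step left them, time stands still between calls to the robot, and variables do not carry over. Pictures are saved under pics/ and viewed, at most 10 in all, crops included, and the job is handed in when it is done.

Besides the shell and the picture viewer there is one more tool, called after "Call:" as name(argument=value, ...), one argument or row to a line, values as JSON. drive_tool: Moves the arm, as the interface text tells. Its arguments: {"type":"object","properties":{"rows":{"type":"array","items":{"type":"object","properties":{"tx":{"type":"number"},"ty":{"type":"number"},"tz":{"type":"number"},"rx":{"type":"number"},"ry":{"type":"number"},"rz":{"type":"number"},"claw":{"type":"number"}}}}},"required":["rows"]}

```bash
mkdir -p pics
cat > h.py <<'E'
from bench import env
import numpy as np, cv2
def world(cam,rows,cols,dep):
    c=env.calibration(cam);K=c["mtx"]
    P=np.stack([(cols-K[0][2])/K[0][0]*dep,(rows-K[1][2])/K[1][1]*dep,dep],1)
    return (P-np.array(c["t"]))@np.array(c["R"])
def region(cam,thing,d):
    r=env.regions_of(cam,thing); out=[]
    for q in r:
        m=q["region"]&(d>0); v,u=np.nonzero(m)
        out.append((q["p"],q["rect"],world(cam,v,u,d[v,u])))
    return out
E
python3 - <<'E'
from h import *
print(env.sense())
for c in("top","scene"):
    p,d=env.camera(c); cv2.imwrite(f"pics/{c}0.png",p[:,:,::-1])
    np.save(f"{c}_d.npy",d)
    k=env.calibration(c); print(c,-np.array(k["R"]).T@k["t"])
    for t in("box_left","box_right","dock","tape_roll","screwdriver","glue_bottle"):
        for P,r,W in region(c,t,d)[:3]:
            z=np.percentile(W[:,2],95)
            T=W[abs(W[:,2]-z)<.006]
            rc=cv2.minAreaRect((T[:,:2]*1000).astype(np.float32))
            print(t,round(P,2),r,"z",z.round(4),"rect",np.round(rc[0],1),np.round(rc[1],1),round(rc[2],1))
    for t in("dock_rails","dock_lip","dock_mouth","dock_home","dock"):
        for q in env.place_of(c,t)[:1]:
            r,cc=np.array(q["pixel"]); dd=d[int(r),int(cc)]
            print(t,q["p"],q["pixel"],world(c,np.array([r]),np.array([cc]),np.array([dd])).round(4))
E
```

```text
{'time_s': 0.0, 'joint_positions': array([ 1.18979338,  0.41194099, -0.01271242,  1.59703271,  0.00558996,
        1.1343139 , -0.08219692]), 'qd': array([-8.63382393e-04,  2.66553705e-06,  4.10641075e-04,  9.36723978e-04,
        1.12130173e-03, -1.93019919e-03,  1.90168569e-03]), 'tau': array([-1.43196969e-03, -6.00621486e+01,  6.81435540e-01, -2.99398112e+01,
        1.37105671e-02,  1.06528690e-02, -9.86642874e-06]), 'tcp_pos': array([ 0.1921397 , -0.59421044,  0.23043211]), 'orientation': array([-3.13993673e+00,  1.08468767e-04,  3.12826820e-01]), 'contact_force': array([-0.85005625,  0.51768375, -0.24546174]), 'ft_torque': array([0.05824883, 0.0060535 , 0.02193835]), 'finger_force': 0.0, 'finger_gap': 0.9984130942345343}
top [0.43957723 0.00703761 1.20052131]
box_left 0.81 [169.3, 211.0, 196.5, 248.5] z 0.0351 rect [564.6 260.1] [91.7 61.4] 8.5
box_right 0.81 [371.8, 235.5, 402.6, 270.1] z 0.0348 rect [ 519.5 -244.7] [90.2 64.5] 1.1
dock 0.92 [256.6, 182.8, 309.1, 287.5] z 0.0473 rect [667.4  33.8] [32.5 71.4] 9.0
tape_roll 0.77 [160.9, 152.1, 200.6, 185.0] z 0.0263 rect [723.1
[... 548 characters left out ...]
8.8, 252.0, 294.1] z 0.0355 rect [561.3 259.5] [96.9 61.9] 10.2
tape_roll 0.8 [171.5, 232.4, 200.8, 263.3] z 0.0261 rect [718.8 273.5] [78.3 81.9] 82.0
tape_roll 0.7 [304.9, 147.7, 337.1, 178.6] z 0.0308 rect [ 723.7 -219.4] [22.2 90.8] 10.4
screwdriver 0.77 [305.9, 161.7, 322.6, 179.5] z 0.0312 rect [ 722.6 -213.4] [22.2 78.6] 10.4
glue_bottle 0.72 [210.9, 200.3, 226.2, 230.5] z 0.091 rect [738.6 154.9] [ 9.4 15.4] 8.2
dock_rails 0.98 [231.8, 298.3] [[ 0.5631  0.0015 -0.0006]]
dock_lip 0.72 [211.1, 268.5] [[0.6469 0.039  0.0475]]
dock_mouth 0.91 [241.9, 315.4] [[ 0.4967 -0.0011  0.0067]]
dock_home 0.64 [225.3, 280.0] [[0.6161 0.0241 0.0028]]
dock 0.76 [233.4, 293.1] [[0.5636 0.0212 0.0063]]
```

Run:
```python
import cv2
a=cv2.imread("pics/top0.png")[140:300,140:450]
cv2.imwrite("pics/top0c.png",cv2.resize(a,None,fx=2.5,fy=2.5,interpolation=cv2.INTER_CUBIC))
```

```text
(no output)
```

View pics/top0c.png

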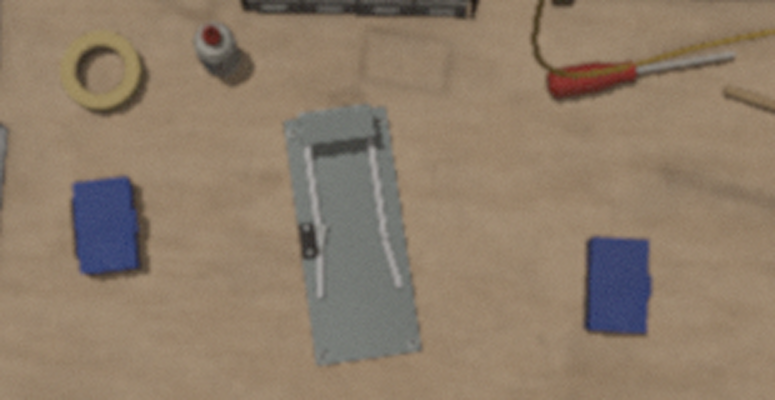

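Call:
drive_tool(
  rows=[
    {"tx": 3, "ty": 5, "tz": 0, "rz": -1, "claw": 0},
    {"tx": 6, "ty": 11, "tz": 0, "rz": -2, "claw": 0},
    {"tx": 9, "ty": 17, "tz": 0, "rz": -3, "claw": 0},
    {"tx": 12, "ty": 22.5, "tz": 0, "rz": -4, "claw": 0},
    {"tx": 14.5, "ty": 28, "tz": 0, "rz": -5, "claw": 0},
    {"tx": 17, "ty": 33.5, "tz": 0, "rz": -6, "claw": 0},
    {"tx": 19.5, "ty": 39, "tz": 0, "rz": -7, "claw": 0},
    {"tx": 22, "ty": 44.5, "tz": 0, "rz": -8, "claw": 0},
    {"tx": 24.5, "ty": 50, "tz": 0, "rz": -9, "claw": 0},
    {"tx": 27, "ty": 55.5, "tz": 0, "rz": -9.4, "claw": 0},
    {"tx": 29, "ty": 61, "tz": 0, "rz": -9.4, "claw": 0},
    {"tx": 31, "ty": 66, "tz": 0, "rz": -9.4, "claw": 0},
    {"tx": 33, "ty": 71, "tz": -2, "rz": -9.4, "claw": 0},
    {"tx": 34.5, "ty": 76, "tz": -4, "rz": -9.4, "claw": 0},
    {"tx": 36, "ty": 81, "tz": -6, "rz": -9.4, "claw": 0},
    {"tx": 37.2, "ty": 85.4, "tz": -7, "rz": -9.4, "claw": 0},
    {"tx": 37.2, "ty": 85.4, "tz": -7, "rz": -9.4, "claw": 0},
    {"tx": 37.2, "ty": 85.4, "tz": -7, "rz": -9.4, "claw": 0},
  ],
)

```text
invalid input
```

Call:
drive_tool(
  rows=[
    {"tx": 3, "ty": 5, "tz": 0, "rx": 0, "ry": 0, "rz": -1, "claw": 0},
    {"tx": 6, "ty": 11, "tz": 0, "rx": 0, "ry": 0, "rz": -2, "claw": 0},
    {"tx": 9, "ty": 17, "tz": 0, "rx": 0, "ry": 0, "rz": -3, "claw": 0},
    {"tx": 12, "ty": 22.5, "tz": 0, "rx": 0, "ry": 0, "rz": -4, "claw": 0},
    {"tx": 14.5, "ty": 28, "tz": 0, "rx": 0, "ry": 0, "rz": -5, "claw": 0},
    {"tx": 17, "ty": 33.5, "tz": 0, "rx": 0, "ry": 0, "rz": -6, "claw": 0},
    {"tx": 19.5, "ty": 39, "tz": 0, "rx": 0, "ry": 0, "rz": -7, "claw": 0},
    {"tx": 22, "ty": 44.5, "tz": 0, "rx": 0, "ry": 0, "rz": -8, "claw": 0},
    {"tx": 24.5, "ty": 50, "tz": 0, "rx": 0, "ry": 0, "rz": -9, "claw": 0},
    {"tx": 27, "ty": 55.5, "tz": 0, "rx": 0, "ry": 0, "rz": -9.4, "claw": 0},
    {"tx": 29, "ty": 61, "tz": 0, "rx": 0, "ry": 0, "rz": -9.4, "claw": 0},
    {"tx": 31, "ty": 66, "tz": 0, "rx": 0, "ry": 0, "rz": -9.4, "claw": 0},
    {"tx": 33, "ty": 71, "tz": -2, "rx": 0, "ry": 0, "rz": -9.4, "claw": 0},
    {"tx": 34.5, "ty": 76, "tz": -4, "rx": 0, "ry": 0, "rz": -9.4, "claw": 0},
    {"tx": 36, "ty": 81, "tz": -6, "rx": 0, "ry": 0, "rz": -9.4, "claw": 0},
    {"tx": 37.2, "ty": 85.4, "tz": -7, "rx": 0, "ry": 0, "rz": -9.4, "claw": 0},
    {"tx": 37.2, "ty": 85.4, "tz": -7, "rx": 0, "ry": 0, "rz": -9.4, "claw": 0},
    {"tx": 37.2, "ty": 85.4, "tz": -7, "rx": 0, "ry": 0, "rz": -9.4, "claw": 0},
  ],
)

```text
time_s: 3.45
tcp_pos: [0.5643, 0.2588, 0.1611]
orientation: [3.141, 0.001, 0.149]
contact_force: [0.4, -1.2, -0.4]
finger_gap: 1.0
finger_force: 0.0
```

```bash
cat >> h.py <<'E'
from scipy.spatial.transform import Rotation as Ro
def wristpts(mask_fn=None,thing=None,save=None):
    s=env.sense(); p,d=env.camera("wrist"); c=env.calibration("wrist")
    if save: cv2.imwrite(save,p[:,:,::-1])
    K=c["mtx"];v,u=np.nonzero(d>0);z=d[v,u]
    P=np.stack([(u-K[0][2])/K[0][0]*z,(v-K[1][2])/K[1][1]*z,z,np.ones_like(z)],1)
    P=(P@np.array(c["tool_from_camera"]).T)[:,:3]
    W=Ro.from_euler("xyz",s["orientation"]).apply(P)+s["tcp_pos"]
    I=np.full(d.shape+(3,),np.nan); I[v,u]=W
    return s,p,d,I
def boxtop(I,p,z0=.033):
    a=p.astype(int); m=(a[...,2]>a[...,0]+40)&(abs(I[...,2]-z0)<.006)
    n,l,st,_=cv2.connectedComponentsWithStats(m.astype(np.uint8))
    k=1+np.argmax(st[1:,4]); T=I[l==k]
    r=cv2.minAreaRect((T[:,:2]*1000).astype(np.float32))
    return np.median(T[:,2]),r,st[k]
E
python3 - <<'E'
from h import *
s,p,d,I=wristpts(save="pics/w1.png"); print(boxtop(I,p), s["contact_force"])
E
```

```text
(np.float64(0.03227020047856423), ((564.8560791015625, 258.24505615234375), (89.99546813964844, 60.257633209228516), 8.352936744689941), array([ 252,  147,   68,   95, 5566], dtype=int32)) [ 0.37366487 -1.23893958 -0.43176187]
```

View pics/w1.png

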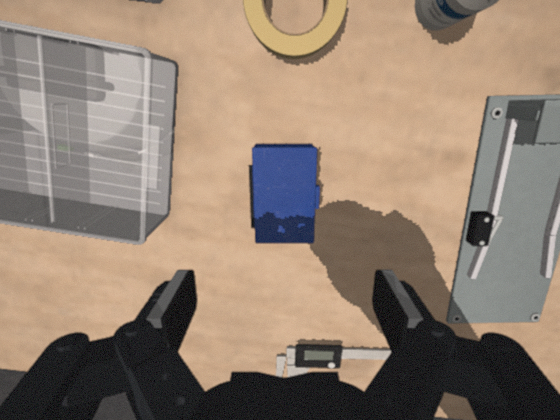

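Run:
```python
from h import *
d=np.load("top_d.npy"); v,u=np.nonzero(d>0); W=world("top",v,u,d[v,u])
for c in((.565,.259),(.52,-.245)):
    m=(abs(W[:,0]-c[0])<.1)&(abs(W[:,1]-c[1])<.2)&(W[:,2]>.045); Q=W[m]
    for y in np.arange(c[1]-.2,c[1]+.2,.02):
        k=(Q[:,1]>=y)&(Q[:,1]<y+.02)
        if k.sum()>2: print(round(y,3),k.sum(),Q[k,2].max().round(3))
```

```text
0.059 21 0.05
0.359 276 0.07
0.379 22 0.069
0.399 23 0.069
0.419 26 0.069
0.439 160 0.07
```

Call:
drive_tool(
  rows=[
    {"tx": 0, "ty": 0, "tz": -4, "rx": 0, "ry": 0, "rz": 0, "claw": 0},
    {"tx": 0, "ty": 0, "tz": -8, "rx": 0, "ry": 0, "rz": 0, "claw": 0},
    {"tx": 0, "ty": 0, "tz": -11, "rx": 0, "ry": 0, "rz": 0, "claw": 0},
  ],
)

```text
time_s: 3.88
tcp_pos: [0.5646, 0.257, 0.0505]
orientation: [3.14, -0.0, 0.146]
contact_force: [0.2, 0.0, 0.8]
finger_gap: 0.996
finger_force: 0.0
```

Call:
drive_tool(
  rows=[
    {"tx": 0, "ty": 0.1, "tz": -2, "rx": 0, "ry": 0, "rz": 0, "claw": 0},
    {"tx": 0, "ty": 0.1, "tz": -3.6, "rx": 0, "ry": 0, "rz": 0, "claw": 0},
    {"tx": 0, "ty": 0.1, "tz": -3.6, "rx": 0, "ry": 0, "rz": 0, "claw": 0},
    {"tx": 0, "ty": 0.1, "tz": -3.6, "rx": 0, "ry": 0, "rz": 0, "claw": 1},
    {"tx": 0, "ty": 0.1, "tz": -3.6, "rx": 0, "ry": 0, "rz": 0, "claw": 1},
    {"tx": 0, "ty": 0.1, "tz": -3.6, "rx": 0, "ry": 0, "rz": 0, "claw": 1},
    {"tx": 0, "ty": 0.1, "tz": -3.6, "rx": 0, "ry": 0, "rz": 0, "claw": 1},
    {"tx": 0, "ty": 0.1, "tz": -3.6, "rx": 0, "ry": 0, "rz": 0, "claw": 1},
  ],
)

```text
time_s: 4.88
tcp_pos: [0.5652, 0.2603, 0.017]
orientation: [3.141, -0.002, 0.149]
contact_force: [-1.7, -1.8, 8.0]
finger_gap: 0.642
finger_force: 62.4
```

Call:
drive_tool(
  rows=[
    {"tx": 0, "ty": 0, "tz": 1.5, "rx": 0, "ry": 0, "rz": 0, "claw": 1},
    {"tx": 0, "ty": 0, "tz": 3.5, "rx": 0, "ry": 0, "rz": 0, "claw": 1},
    {"tx": 0, "ty": 0, "tz": 5, "rx": 0, "ry": 0, "rz": 0, "claw": 1},
    {"tx": 0, "ty": 0, "tz": 5, "rx": 0, "ry": 0, "rz": 0, "claw": 1},
    {"tx": 0, "ty": 0, "tz": 5, "rx": 0, "ry": 0, "rz": 0, "claw": 1},
    {"tx": 0, "ty": 0, "tz": 5, "rx": 0, "ry": 0, "rz": 0, "claw": 1},
    {"tx": 0, "ty": 0, "tz": 5, "rx": 0, "ry": 0, "rz": 0, "claw": 1},
    {"tx": 0, "ty": 0, "tz": 5, "rx": 0, "ry": 0, "rz": 0, "claw": 1},
  ],
)

```text
time_s: 5.88
tcp_pos: [0.5642, 0.2603, 0.0649]
orientation: [3.141, 0.001, 0.149]
contact_force: [0.1, 1.0, -6.6]
finger_gap: 0.638
finger_force: 65.9
```

Run:
```python
from h import *
s,p,d,I=wristpts(save="pics/w2.png"); print(boxtop(I,p,.083), s["contact_force"],s["ft_torque"],s["tcp_pos"])
F=[]
for i in range(4): env.camera("wrist"); F.append(env.sense()["contact_force"])
print(np.round(F,2))
```

```text
(np.float64(0.07994573808066932), ((563.18359375, 261.04425048828125), (91.80294799804688, 56.87608337402344), 8.268248558044434), array([  220,   197,   130,   167, 19461], dtype=int32)) [ 0.13165494  0.97369996 -6.60835951] [0.00860594 0.02249845 0.04494129] [0.56415785 0.26029235 0.064915  ]
[[ 0.28  0.53 -8.4 ]
 [ 0.66 -0.58 -6.45]
 [ 0.2  -0.67 -6.73]
 [ 0.65  0.33 -7.63]]
```

View pics/w2.png

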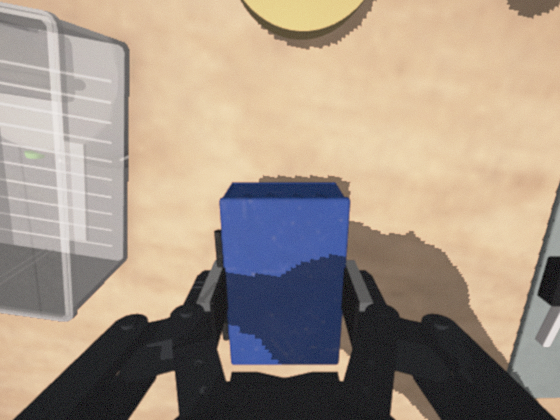

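```bash
cat >> h.py <<'E'
def tilt(I,p,zlo,zhi):
    a=p.astype(int); m=(a[...,2]>a[...,0]+40)&(I[...,2]>zlo)&(I[...,2]<zhi)
    m=cv2.erode(m.astype(np.uint8),np.ones((7,7)))>0; T=I[m]
    A=np.c_[T[:,:2]-T[:,:2].mean(0),np.ones(len(T))]
    for _ in range(3):
        c=np.linalg.lstsq(A,T[:,2],rcond=None)[0]; r=abs(A@c-T[:,2]); k=r<max(.003,np.median(r)*2); A,T=A[k],T[k]
    return np.degrees(c[:2]),c[2],len(T)
E
python3 - <<'E'
from h import *
s,p,d,I=wristpts(); print(tilt(I,p,.06,.1)); print(env.calibration("wrist")["tool_from_camera"])
for r in(186,190,195,205,250,300,350): print(r,I[r,285].round(4))
E
```

```text
(array([-0.19877744,  0.03228247]), np.float64(0.08027445712911545), 13911)
[[-4.99600646e-04 -9.44079839e-01 -3.29716556e-01  8.50351425e-02]
 [ 9.99999763e-01 -3.15746948e-04 -6.11161909e-04 -4.59918359e-04]
 [ 4.72878641e-04 -3.29716783e-01  9.44079774e-01 -1.41861574e-01]
 [ 0.00000000e+00  0.00000000e+00  0.00000000e+00  1.00000000e+00]]
186 [0.6073 0.2669 0.0558]
190 [0.6072 0.2669 0.0628]
195 [0.6072 0.267  0.0711]
205 [0.6054 0.2667 0.0799]
250 [0.5847 0.2636 0.0811]
300 [0.5583 0.2596 0.0811]
350 [0.5281 0.2551 0.0806]
```

Call:
drive_tool(
  rows=[
    {"tx": 0, "ty": 0, "tz": -2, "rx": 0, "ry": 0, "rz": 0, "claw": 1},
    {"tx": 0, "ty": 0, "tz": -3.8, "rx": 0, "ry": 0, "rz": 0, "claw": 1},
    {"tx": 0, "ty": 0, "tz": -4.5, "rx": 0, "ry": 0, "rz": 0, "claw": 1},
    {"tx": 0, "ty": 0, "tz": -4.9, "rx": 0, "ry": 0, "rz": 0, "claw": 1},
    {"tx": 0, "ty": 0, "tz": -4.9, "rx": 0, "ry": 0, "rz": 0, "claw": 1},
    {"tx": 0, "ty": 0, "tz": -4.9, "rx": 0, "ry": 0, "rz": 0, "claw": 0},
    {"tx": 0, "ty": 0, "tz": -4.9, "rx": 0, "ry": 0, "rz": 0, "claw": 0},
    {"tx": 0, "ty": 0, "tz": -4.9, "rx": 0, "ry": 0, "rz": 0, "claw": 0},
    {"tx": 0, "ty": 0, "tz": -4.9, "rx": 0, "ry": 0, "rz": 0, "claw": 0},
    {"tx": 0, "ty": 0, "tz": -1, "rx": 0, "ry": 0, "rz": 0, "claw": 0},
    {"tx": 0, "ty": 0, "tz": 4, "rx": 0, "ry": 0, "rz": 0, "claw": 0},
    {"tx": 0, "ty": 0, "tz": 6, "rx": 0, "ry": 0, "rz": 0, "claw": 0},
  ],
)

```text
time_s: 7.68
tcp_pos: [0.5655, 0.2612, 0.1284]
orientation: [-3.14, -0.004, 0.149]
contact_force: [-0.6, -0.1, 0.1]
finger_gap: 1.002
finger_force: 0.0
```

Run:
```python
from h import *
s,p,d,I=wristpts(); print(boxtop(I,p), tilt(I,p,.02,.045),s["tcp_pos"],s["orientation"])
```

```text
(np.float64(0.03221439363575025), ((563.6110229492188, 259.3679504394531), (90.32136535644531, 60.34013366699219), 8.64216136932373), array([ 249,  157,   76,  106, 6765], dtype=int32)) (array([-0.05372005,  0.06322559]), np.float64(0.03220931734614024), 3455) [0.5655315  0.26122793 0.1284015 ] [-3.1402259  -0.00400266  0.14874613]
```

Call:
drive_tool(
  rows=[
    {"tx": -0.4, "ty": -4, "tz": 2, "rx": 0, "ry": 0, "rz": -1, "claw": 0},
    {"tx": -1, "ty": -10, "tz": 3, "rx": 0, "ry": 0, "rz": -2, "claw": 0},
    {"tx": -1.5, "ty": -16, "tz": 3, "rx": 0, "ry": 0, "rz": -3, "claw": 0},
    {"tx": -2, "ty": -22, "tz": 3, "rx": 0, "ry": 0, "rz": -4, "claw": 0},
    {"tx": -2.5, "ty": -28, "tz": 3, "rx": 0, "ry": 0, "rz": -5, "claw": 0},
    {"tx": -3, "ty": -34, "tz": 3, "rx": 0, "ry": 0, "rz": -6, "claw": 0},
    {"tx": -3.5, "ty": -40, "tz": 3, "rx": 0, "ry": 0, "rz": -7, "claw": 0},
    {"tx": -4, "ty": -46, "tz": 3, "rx": 0, "ry": 0, "rz": -7.4, "claw": 0},
    {"tx": -4.5, "ty": -49.5, "tz": 3, "rx": 0, "ry": 0, "rz": -7.4, "claw": 0},
    {"tx": -4.5, "ty": -50.5, "tz": 3, "rx": 0, "ry": 0, "rz": -7.4, "claw": 0},
    {"tx": -4.5, "ty": -50.5, "tz": 3, "rx": 0, "ry": 0, "rz": -7.4, "claw": 0},
    {"tx": -4.5, "ty": -50.5, "tz": 3, "rx": 0, "ry": 0, "rz": -7.4, "claw": 0},
  ],
)

```text
time_s: 9.22
tcp_pos: [0.5198, -0.2425, 0.155]
orientation: [-3.141, 0.0, 0.022]
contact_force: [-0.0, 0.3, -0.2]
finger_gap: 1.0
finger_force: 0.0
```

Run:
```python
from h import *
s,p,d,I=wristpts(); print(boxtop(I,p), tilt(I,p,.02,.045),s["tcp_pos"],s["orientation"])
```

```text
(np.float64(0.03222867767238619), ((519.5574951171875, -247.19447326660156), (60.1807861328125, 90.62641906738281), 88.54225158691406), array([ 257,  147,   68,   99, 5618], dtype=int32)) (array([-0.08570775,  0.07458773]), np.float64(0.03223268378778718), 2963) [ 0.5197696  -0.24251495  0.15504971] [-3.14056308e+00  1.09082016e-04  2.22042912e-02]
```

Call:
drive_tool(
  rows=[
    {"tx": 0, "ty": -0.3, "tz": -4, "rx": 0, "ry": 0, "rz": -2, "claw": 0},
    {"tx": 0, "ty": -0.3, "tz": -8, "rx": 0, "ry": 0, "rz": -2, "claw": 0},
    {"tx": 0, "ty": -0.3, "tz": -11.5, "rx": 0, "ry": 0, "rz": -2, "claw": 0},
    {"tx": 0, "ty": -0.3, "tz": -13.6, "rx": 0, "ry": 0, "rz": -2, "claw": 0},
    {"tx": 0, "ty": -0.3, "tz": -13.8, "rx": 0, "ry": 0, "rz": -2, "claw": 0},
    {"tx": 0, "ty": -0.3, "tz": -13.8, "rx": 0, "ry": 0, "rz": -2, "claw": 1},
    {"tx": 0, "ty": -0.3, "tz": -13.8, "rx": 0, "ry": 0, "rz": -2, "claw": 1},
    {"tx": 0, "ty": -0.3, "tz": -13.8, "rx": 0, "ry": 0, "rz": -2, "claw": 1},
    {"tx": 0, "ty": -0.3, "tz": -13.8, "rx": 0, "ry": 0, "rz": -2, "claw": 1},
    {"tx": 0, "ty": -0.3, "tz": -13.8, "rx": 0, "ry": 0, "rz": -2, "claw": 1},
    {"tx": 0, "ty": -0.3, "tz": -12, "rx": 0, "ry": 0, "rz": -2, "claw": 1},
    {"tx": 0, "ty": -0.3, "tz": -10, "rx": 0, "ry": 0, "rz": -2, "claw": 1},
    {"tx": 0, "ty": -0.3, "tz": -8.8, "rx": 0, "ry": 0, "rz": -2, "claw": 1},
    {"tx": 0, "ty": -0.3, "tz": -8.8, "rx": 0, "ry": 0, "rz": -2, "claw": 1},
    {"tx": 0, "ty": -0.3, "tz": -8.8, "rx": 0, "ry": 0, "rz": -2, "claw": 1},
    {"tx": 0, "ty": -0.3, "tz": -8.8, "rx": 0, "ry": 0, "rz": -2, "claw": 1},
    {"tx": 0, "ty": -0.3, "tz": -8.8, "rx": 0, "ry": 0, "rz": -2, "claw": 1},
    {"tx": 0, "ty": -0.3, "tz": -8.8, "rx": 0, "ry": 0, "rz": -2, "claw": 1},
  ],
)

```text
time_s: 11.52
tcp_pos: [0.5192, -0.2476, 0.067]
orientation: [-3.141, 0.0, -0.015]
contact_force: [0.3, 0.4, -2.8]
finger_gap: 0.641
finger_force: 64.4
```

Run:
```python
from h import *
s,p,d,I=wristpts(); print(boxtop(I,p,.082), tilt(I,p,.06,.1), s["contact_force"],s["tcp_pos"])
F=[]
for i in range(4): env.camera("wrist"); F.append(env.sense()["contact_force"])
print(np.round(F,2))
```

```text
(np.float64(0.08001780927590435), ((518.4957275390625, -246.59959411621094), (56.833152770996094, 91.87252807617188), 88.56453704833984), array([  221,   195,   128,   166, 19086], dtype=int32)) (array([-0.29585984,  0.11011033]), np.float64(0.079998658380405), 13839) [ 0.31413521  0.43620514 -2.83372338] [ 0.5191898  -0.24757485  0.06696611]
[[-0.4  -0.05 -2.  ]
 [ 0.18 -0.01 -2.26]
 [ 0.05  0.47 -3.09]
 [-0.01  0.15 -2.28]]
```

Call:
drive_tool(
  rows=[
    {"tx": 0, "ty": 0, "tz": -2, "rx": 0, "ry": 0, "rz": 0, "claw": 1},
    {"tx": 0, "ty": 0, "tz": -3.8, "rx": 0, "ry": 0, "rz": 0, "claw": 1},
    {"tx": 0, "ty": 0, "tz": -4.5, "rx": 0, "ry": 0, "rz": 0, "claw": 1},
    {"tx": 0, "ty": 0, "tz": -5.0, "rx": 0, "ry": 0, "rz": 0, "claw": 1},
    {"tx": 0, "ty": 0, "tz": -5.0, "rx": 0, "ry": 0, "rz": 0, "claw": 1},
    {"tx": 0, "ty": 0, "tz": -5.0, "rx": 0, "ry": 0, "rz": 0, "claw": 0},
    {"tx": 0, "ty": 0, "tz": -5.0, "rx": 0, "ry": 0, "rz": 0, "claw": 0},
    {"tx": 0, "ty": 0, "tz": -5.0, "rx": 0, "ry": 0, "rz": 0, "claw": 0},
    {"tx": 0, "ty": 0, "tz": -5.0, "rx": 0, "ry": 0, "rz": 0, "claw": 0},
    {"tx": 0, "ty": 0, "tz": -1, "rx": 0, "ry": 0, "rz": 0, "claw": 0},
    {"tx": 0, "ty": 0, "tz": 4, "rx": 0, "ry": 0, "rz": 0, "claw": 0},
    {"tx": 1, "ty": 4, "tz": 9, "rx": 0, "ry": 0, "rz": 2, "claw": 0},
    {"tx": 3, "ty": 9, "tz": 12, "rx": 0, "ry": 0, "rz": 4, "claw": 0},
    {"tx": 5, "ty": 14.5, "tz": 13.5, "rx": 0, "ry": 0, "rz": 6, "claw": 0},
    {"tx": 7, "ty": 20, "tz": 13.5, "rx": 0, "ry": 0, "rz": 8, "claw": 0},
    {"tx": 8, "ty": 25, "tz": 13.5, "rx": 0, "ry": 0, "rz": 10, "claw": 0},
    {"tx": 8, "ty": 25, "tz": 13.5, "rx": 0, "ry": 0, "rz": 10, "claw": 0},
    {"tx": 8, "ty": 25, "tz": 13.5, "rx": 0, "ry": 0, "rz": 10, "claw": 0},
    {"tx": 8, "ty": 25, "tz": 13.5, "rx": 0, "ry": 0, "rz": 10, "claw": 0},
  ],
)

```text
time_s: 14.15
tcp_pos: [0.5992, 0.0004, 0.2021]
orientation: [3.141, 0.001, 0.157]
contact_force: [-0.3, -0.1, -0.2]
finger_gap: 1.0
finger_force: 0.0
```

Run:
```python
from h import *
s,p,d,I=wristpts(save="pics/w3.png"); np.save("I3.npy",I)
print(s["tcp_pos"],s["orientation"])
for t in("dock_rails","dock_lip","dock_mouth","dock_home","dock"):
    for q in env.place_of("wrist",t)[:1]:
        r,c=q["pixel"]; print(t,round(q["p"],2),q["pixel"],I[int(round(r)),int(round(c))].round(4))
for q in env.regions_of("wrist","dock")[:1]:
    print(q["rect"])
    m=q["region"]&np.isfinite(I[...,0])
    T=I[m&(abs(I[...,2]-.006)<.004)]; print(cv2.minAreaRect((T[:,:2]*1000).astype(np.float32)),np.median(T[:,2]))
```

```text
[5.99153143e-01 4.34600520e-04 2.02126301e-01] [3.14076973e+00 5.22801433e-04 1.56691275e-01]
dock_rails 0.62 [217.9, 265.2] [0.5497 0.0158 0.0059]
dock_lip 0.68 [129.0, 260.0] [0.6531 0.0322 0.0477]
dock_mouth 0.88 [259.8, 269.0] [0.4958 0.0035 0.0057]
dock_home 0.58 [154.0, 266.7] [0.6238 0.0238 0.0055]
dock 0.7 [197.9, 264.9] [0.5735 0.0191 0.0046]
[210.9, 89.0, 314.7, 300.4]
((563.3017578125, 16.011398315429688), (250.74456787109375, 106.0632095336914), 9.576194763183594) 0.0055675796827411445
```

View pics/w3.png

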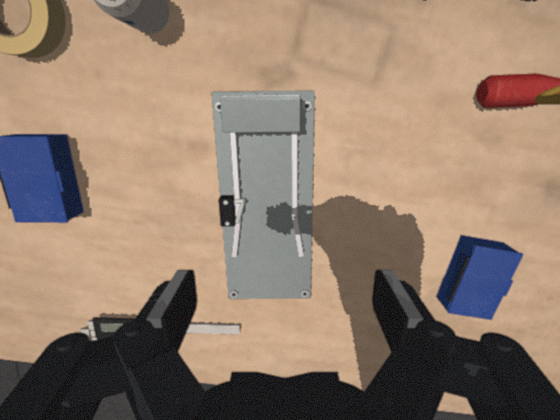

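Run:
```python
from h import *
I=np.load("I3.npy"); T=I[np.isfinite(I[...,0])]
a=np.radians(9.576); o=np.array([.5732,.0177])
D=(T[:,:2]-o)@np.array([[np.cos(a),-np.sin(a)],[np.sin(a),np.cos(a)]])
m=(T[:,2]>.011)&(T[:,2]<.019)&(abs(D[:,1])<.045)
for x in np.arange(-.07,.075,.01):
    k=m&(abs(D[:,0]-x)<.005); y=D[k,1]; l=y[y>0]; r=y[y<0]
    if len(l)>2 and len(r)>2: print(round(x,3),len(l),len(r),(l.min()*1e3).round(1),(np.median(l)*1e3).round(1),(np.median(r)*1e3).round(1),(r.max()*1e3).round(1))
```

```text
-0.07 18 16 36.5 39.0 -39.7 -37.3
-0.06 38 41 35.3 38.0 -38.5 -35.0
-0.05 42 40 33.6 36.5 -37.2 -33.8
-0.04 43 42 31.8 35.2 -34.9 -32.6
-0.03 42 44 30.0 33.4 -33.7 -30.3
-0.02 53 45 28.3 32.6 -32.6 -29.2
-0.01 77 50 25.4 31.3 -32.0 -29.2
0.0 94 52 23.1 29.6 -32.0 -29.2
0.01 76 53 29.1 33.4 -32.5 -29.2
0.02 53 54 28.8 31.6 -31.5 -29.3
0.03 54 54 28.8 31.7 -32.5 -29.3
0.04 53 54 28.8 31.7 -31.5 -29.3
0.05 58 54 28.7 31.4 -32.0 -29.4
0.06 55 60 28.9 32.0 -32.0 -29.4
0.07 59 60 28.9 31.5 -32.0 -29.4
```

Call:
drive_tool(
  rows=[
    {"tx": -1, "ty": 5, "tz": 0, "rx": 0, "ry": 0, "rz": 0, "claw": 0},
    {"tx": -2, "ty": 11, "tz": 0, "rx": 0, "ry": 0, "rz": 0, "claw": 0},
    {"tx": -3, "ty": 17, "tz": -2, "rx": 0, "ry": 0, "rz": -0.3, "claw": 0},
    {"tx": -3.5, "ty": 22, "tz": -5, "rx": 0, "ry": 0, "rz": -0.3, "claw": 0},
    {"tx": -3.5, "ty": 25.9, "tz": -8, "rx": 0, "ry": 0, "rz": -0.3, "claw": 0},
    {"tx": -3.5, "ty": 25.9, "tz": -11, "rx": 0, "ry": 0, "rz": -0.3, "claw": 0},
    {"tx": -3.5, "ty": 25.9, "tz": -13, "rx": 0, "ry": 0, "rz": -0.3, "claw": 0},
    {"tx": -3.5, "ty": 25.9, "tz": -16, "rx": 0, "ry": 0, "rz": -0.3, "claw": 0},
    {"tx": -3.5, "ty": 25.9, "tz": -18.4, "rx": 0, "ry": 0, "rz": -0.3, "claw": 0},
    {"tx": -3.5, "ty": 25.9, "tz": -18.5, "rx": 0, "ry": 0, "rz": -0.3, "claw": 0},
    {"tx": -3.5, "ty": 25.9, "tz": -18.5, "rx": 0, "ry": 0, "rz": -0.3, "claw": 0},
    {"tx": -3.5, "ty": 25.9, "tz": -18.5, "rx": 0, "ry": 0, "rz": -0.3, "claw": 1},
    {"tx": -3.5, "ty": 25.9, "tz": -18.5, "rx": 0, "ry": 0, "rz": -0.3, "claw": 1},
    {"tx": -3.5, "ty": 25.9, "tz": -18.5, "rx": 0, "ry": 0, "rz": -0.3, "claw": 1},
    {"tx": -3.5, "ty": 25.9, "tz": -18.5, "rx": 0, "ry": 0, "rz": -0.3, "claw": 1},
    {"tx": -3.5, "ty": 25.9, "tz": -18.5, "rx": 0, "ry": 0, "rz": -0.3, "claw": 1},
  ],
)

```text
time_s: 16.5
tcp_pos: [0.5651, 0.2612, 0.019]
orientation: [3.141, -0.002, 0.154]
contact_force: [-2.3, -2.4, 8.4]
finger_gap: 0.64
finger_force: 62.1
```

Call:
drive_tool(
  rows=[
    {"tx": 0, "ty": 0, "tz": 2, "rx": 0, "ry": 0, "rz": 0, "claw": 1},
    {"tx": 0, "ty": 0, "tz": 5, "rx": 0, "ry": 0, "rz": 0, "claw": 1},
    {"tx": -1, "ty": -2, "tz": 7, "rx": 0, "ry": 0, "rz": 0, "claw": 1},
    {"tx": -2, "ty": -6, "tz": 7, "rx": 0, "ry": 0, "rz": 0.7, "claw": 1},
    {"tx": -4, "ty": -11, "tz": 7, "rx": 0, "ry": 0, "rz": 0.7, "claw": 1},
    {"tx": -6, "ty": -16, "tz": 7, "rx": 0, "ry": 0, "rz": 0.7, "claw": 1},
    {"tx": -6.5, "ty": -20, "tz": 7, "rx": 0, "ry": 0, "rz": 0.7, "claw": 1},
    {"tx": -7, "ty": -23.5, "tz": 7, "rx": 0, "ry": 0, "rz": 0.7, "claw": 1},
    {"tx": -7, "ty": -25.2, "tz": 7, "rx": 0, "ry": 0, "rz": 0.7, "claw": 1},
    {"tx": -7, "ty": -25.6, "tz": 7, "rx": 0, "ry": 0, "rz": 0.7, "claw": 1},
    {"tx": -7, "ty": -25.6, "tz": 7, "rx": 0, "ry": 0, "rz": 0.7, "claw": 1},
    {"tx": -7, "ty": -25.6, "tz": 7, "rx": 0, "ry": 0, "rz": 0.7, "claw": 1},
    {"tx": -7, "ty": -25.6, "tz": 7, "rx": 0, "ry": 0, "rz": 0.7, "claw": 1},
  ],
)

```text
time_s: 18.12
tcp_pos: [0.4944, 0.0065, 0.0873]
orientation: [-3.141, -0.0, 0.168]
contact_force: [-0.1, -0.3, -7.0]
finger_gap: 0.636
finger_force: 66.4
```

```bash
cat >> h.py <<'E'
def dockframe(W,a,o):
    c,s=np.cos(a),np.sin(a); return (W[...,:2]-o)@np.array([[c,-s],[s,c]])
def rails(I,a,o):
    T=I[np.isfinite(I[...,0])]; D=dockframe(T,a,o)*1e3
    m=(T[:,2]>.010)&(T[:,2]<.019)&(abs(D[:,1])<45)
    for x in range(20,75,10):
        y=D[m&(abs(D[:,0]-x)<5),1]; l=y[y>0]; r=y[y<0]
        if len(l)>2 and len(r)>2: print("rail",x,round((l.min()+r.max())/2,2),round(l.min()-r.max(),1),len(l),len(r))
E
python3 - <<'E'
from h import *
a=np.radians(9.53); o=np.array([.5732,.0175])
s,p,d,I=wristpts(save="pics/w4.png"); np.save("I4.npy",I)
print(s["tcp_pos"],s["orientation"],s["contact_force"])
z,r,st=boxtop(I,p,.108); print(z,r,st, tilt(I,p,.07,.13))
print("tcp dock",dockframe(s["tcp_pos"],a,o)*1e3,"box dock",dockframe(np.array(r[0])/1e3,a,o)*1e3); rails(I,a,o)
E
```

```text
[0.49435672 0.00645658 0.08725579] [-3.14117141e+00 -1.83886001e-05  1.67890212e-01] [-0.10953745 -0.31696324 -6.99443246]
0.102014898849398 ((536.88232421875, 10.373680114746094), (0.0, 0.0), 0.0) [293 203   1   1   1] (array([-0.19902233, -0.02555019]), np.float64(0.10030447586166212), 13834)
tcp dock [-79.58356239   2.1625976 ] box dock [-36.9963193   -1.01507017]
rail 20 0.2 57.6 170 171
rail 30 0.25 57.7 179 180
rail 40 0.25 57.7 189 192
rail 50 0.4 57.6 195 204
rail 60 0.34 57.7 118 125
```

View pics/w4.png

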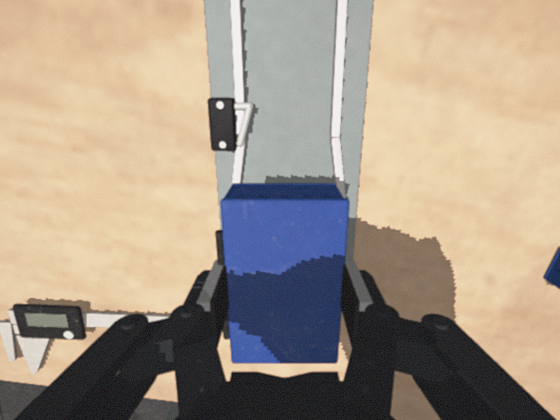

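Run:
```python
from h import *
a=np.radians(9.53); o=np.array([.5732,.0175])
p=cv2.imread("pics/w4.png")[:,:,::-1]; I=np.load("I4.npy")
z,r,st=boxtop(I,p,.100); print(z,r,st); print(dockframe(np.array(r[0])/1e3,a,o)*1e3)
```

```text
0.10033858985707161 ((492.3916015625, 6.785087585449219), (91.87979125976562, 57.18663024902344), 9.639185905456543) [  221   197   128   166 19016]
[-81.46716935   2.81192535]
```

Call:
drive_tool(
  rows=[
    {"tx": 0.05, "ty": -0.25, "tz": -1, "rx": 0, "ry": 0, "rz": 0, "claw": 1},
    {"tx": 0.05, "ty": -0.25, "tz": -3, "rx": 0, "ry": 0, "rz": 0, "claw": 1},
    {"tx": 0.05, "ty": -0.25, "tz": -4.5, "rx": 0, "ry": 0, "rz": 0, "claw": 1},
    {"tx": 0.05, "ty": -0.25, "tz": -5.5, "rx": 0, "ry": 0, "rz": 0, "claw": 1},
    {"tx": 0.05, "ty": -0.25, "tz": -6.0, "rx": 0, "ry": 0, "rz": 0, "claw": 1},
    {"tx": 0.05, "ty": -0.25, "tz": -6.2, "rx": 0, "ry": 0, "rz": 0, "claw": 1},
    {"tx": 0.05, "ty": -0.25, "tz": -6.2, "rx": 0, "ry": 0, "rz": 0, "claw": 1},
    {"tx": 0.05, "ty": -0.25, "tz": -6.2, "rx": 0, "ry": 0, "rz": 0, "claw": 1},
  ],
)

```text
time_s: 19.18
tcp_pos: [0.4951, 0.0028, 0.0257]
orientation: [3.141, -0.001, 0.166]
contact_force: [-0.1, 0.4, -7.1]
finger_gap: 0.636
finger_force: 66.4
```

Run:
```python
from h import *
a=np.radians(9.53); o=np.array([.5732,.0175])
s,p,d,I=wristpts(); print(s["tcp_pos"],s["contact_force"],s["orientation"])
z,r,st=boxtop(I,p,.039); print(z,r,tilt(I,p,.03,.045)); print(dockframe(np.array(r[0])/1e3,a,o)*1e3); rails(I,a,o)
```

```text
[0.49512019 0.00281174 0.02568399] [-0.0939501   0.43604113 -7.07170754] [ 3.14140324e+00 -7.40986719e-04  1.66123613e-01]
0.03874927276803866 ((493.01776123046875, 3.4186019897460938), (91.83436584472656, 56.95747756958008), 8.927767753601074) (array([-0.05394072, -0.02456608]), np.float64(0.038761609336777414), 13576)
[-81.40702011  -0.61176904]
rail 20 0.23 57.4 348 348
rail 30 0.24 57.5 381 375
rail 40 0.32 57.4 409 410
rail 50 0.2 57.6 12 5
```

Call:
drive_tool(
  rows=[
    {"tx": 0, "ty": 0.08, "tz": -0.08, "rx": 0, "ry": 0, "rz": 0.4, "claw": 1},
    {"tx": 0, "ty": 0.08, "tz": -0.08, "rx": 0, "ry": 0, "rz": 0.4, "claw": 1},
    {"tx": 0.49, "ty": 0.16, "tz": -0.08, "rx": 0, "ry": 0, "rz": 0.4, "claw": 1},
    {"tx": 0.99, "ty": 0.25, "tz": -0.08, "rx": 0, "ry": 0, "rz": 0.4, "claw": 1},
    {"tx": 1.48, "ty": 0.33, "tz": -0.08, "rx": 0, "ry": 0, "rz": 0.4, "claw": 1},
    {"tx": 1.97, "ty": 0.41, "tz": -0.08, "rx": 0, "ry": 0, "rz": 0.4, "claw": 1},
    {"tx": 2.47, "ty": 0.5, "tz": -0.08, "rx": 0, "ry": 0, "rz": 0.4, "claw": 1},
    {"tx": 2.96, "ty": 0.58, "tz": -0.08, "rx": 0, "ry": 0, "rz": 0.4, "claw": 1},
    {"tx": 3.45, "ty": 0.66, "tz": -0.08, "rx": 0, "ry": 0, "rz": 0.4, "claw": 1},
    {"tx": 3.45, "ty": 0.66, "tz": -0.08, "rx": 0, "ry": 0, "rz": 0.4, "claw": 1},
  ],
)

```text
time_s: 20.48
tcp_pos: [0.5276, 0.0082, 0.025]
orientation: [3.14, 0.004, 0.172]
contact_force: [-9.2, -3.7, 11.6]
finger_gap: 0.642
finger_force: 68.1
```

Run:
```python
from h import *
a=np.radians(9.53); o=np.array([.5732,.0175])
s,p,d,I=wristpts(save="pics/w5.png"); print(s["tcp_pos"],s["contact_force"],s["ft_torque"],s["orientation"])
z,r,st=boxtop(I,p,.039); print(z,r,tilt(I,p,.03,.045)); print(dockframe(s["tcp_pos"],a,o)*1e3,dockframe(np.array(r[0])/1e3,a,o)*1e3); rails(I,a,o)
```

```text
[0.52759545 0.00815491 0.02497977] [-9.23308611 -3.67999269 11.63813948] [-0.73869508  1.90232243 -0.07452664] [3.13974657 0.00378653 0.17231041]
0.0381945863120809 ((525.2745361328125, 8.352291107177734), (92.3592300415039, 57.266143798828125), 9.813138961791992) (array([-0.09356329,  0.00945972]), np.float64(0.03820488889706022), 13565)
[-46.52237017  -1.66565251] [-48.77857811  -1.08673024]
rail 20 0.21 57.4 284 288
rail 30 0.23 57.5 313 308
rail 40 0.32 57.4 332 326
rail 50 0.25 57.4 355 348
rail 60 0.28 57.4 378 376
rail 70 0.35 57.5 413 405
```

View pics/w5.png

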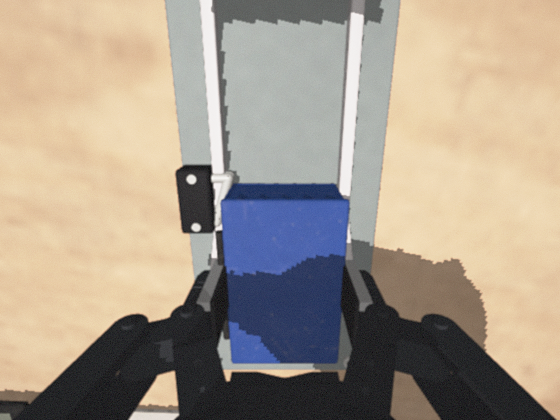

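Call:
drive_tool(
  rows=[
    {"tx": 0, "ty": 0, "tz": 0.06, "rx": 0, "ry": 0, "rz": 0, "claw": 1},
    {"tx": 0.49, "ty": 0.08, "tz": 0.06, "rx": 0, "ry": 0, "rz": -0.2, "claw": 1},
    {"tx": 0.99, "ty": 0.17, "tz": 0.06, "rx": 0, "ry": 0, "rz": -0.2, "claw": 1},
    {"tx": 1.48, "ty": 0.25, "tz": 0.06, "rx": 0, "ry": 0, "rz": -0.2, "claw": 1},
    {"tx": 1.97, "ty": 0.33, "tz": 0.06, "rx": 0, "ry": 0, "rz": -0.2, "claw": 1},
    {"tx": 2.47, "ty": 0.42, "tz": 0.06, "rx": 0, "ry": 0, "rz": -0.2, "claw": 1},
    {"tx": 2.96, "ty": 0.5, "tz": 0.06, "rx": 0, "ry": 0, "rz": -0.2, "claw": 1},
    {"tx": 3.45, "ty": 0.58, "tz": 0.06, "rx": 0, "ry": 0, "rz": -0.2, "claw": 1},
    {"tx": 3.94, "ty": 0.66, "tz": 0.06, "rx": 0, "ry": 0, "rz": -0.2, "claw": 1},
    {"tx": 3.94, "ty": 0.66, "tz": 0.06, "rx": 0, "ry": 0, "rz": -0.2, "claw": 1},
  ],
)

```text
time_s: 21.78
tcp_pos: [0.5682, 0.0146, 0.0251]
orientation: [3.14, 0.002, 0.169]
contact_force: [-2.6, -5.3, 1.5]
finger_gap: 0.641
finger_force: 67.0
```

```bash
cat > m.py <<'E'
from h import *
import sys
a=np.radians(9.53); o=np.array([.5732,.0175])
s,p,d,I=wristpts(save=sys.argv[1]); print(s["tcp_pos"],s["contact_force"],s["ft_torque"],s["orientation"])
z,r,st=boxtop(I,p,.039); print(z,r,tilt(I,p,.03,.045)); print(dockframe(s["tcp_pos"],a,o)*1e3,dockframe(np.array(r[0])/1e3,a,o)*1e3)
E
python3 m.py pics/w6.png
```

```text
[0.56815038 0.01459017 0.02509973] [-2.61687041 -5.26971373  1.53194922] [-0.84353899  0.61975931  0.03712471] [3.13993058e+00 1.82935959e-03 1.68896596e-01]
0.038212084855034315 ((566.1466674804688, 15.040550231933594), (91.6905517578125, 57.065731048583984), 9.370035171508789) (array([-0.10226931, -0.02081878]), np.float64(0.03822339801164182), 13988)
[-5.46169363 -2.0336366 ] [-7.36318616 -1.25772907]
```

Call:
drive_tool(
  rows=[
    {"tx": 0.49, "ty": 0.08, "tz": 0, "rx": 0, "ry": 0, "rz": 0, "claw": 1},
    {"tx": 0.99, "ty": 0.17, "tz": 0, "rx": 0, "ry": 0, "rz": 0, "claw": 1},
    {"tx": 1.48, "ty": 0.25, "tz": 0, "rx": 0, "ry": 0, "rz": 0, "claw": 1},
    {"tx": 1.97, "ty": 0.33, "tz": 0, "rx": 0, "ry": 0, "rz": 0, "claw": 1},
    {"tx": 2.47, "ty": 0.42, "tz": 0, "rx": 0, "ry": 0, "rz": 0, "claw": 1},
    {"tx": 2.96, "ty": 0.5, "tz": 0, "rx": 0, "ry": 0, "rz": 0, "claw": 1},
    {"tx": 3.45, "ty": 0.58, "tz": 0, "rx": 0, "ry": 0, "rz": 0, "claw": 1},
    {"tx": 3.94, "ty": 0.66, "tz": 0, "rx": 0, "ry": 0, "rz": 0, "claw": 1},
    {"tx": 4.43, "ty": 0.74, "tz": 0, "rx": 0, "ry": 0, "rz": 0, "claw": 1},
    {"tx": 4.93, "ty": 0.83, "tz": 0, "rx": 0, "ry": 0, "rz": 0, "claw": 1},
    {"tx": 4.93, "ty": 0.83, "tz": 0, "rx": 0, "ry": 0, "rz": 0, "claw": 1},
    {"tx": 4.93, "ty": 0.83, "tz": 0, "rx": 0, "ry": 0, "rz": 0, "claw": 1},
  ],
)

```text
time_s: 23.32
tcp_pos: [0.6175, 0.0229, 0.0251]
orientation: [3.14, 0.002, 0.169]
contact_force: [-3.5, -3.3, 1.8]
finger_gap: 0.643
finger_force: 67.0
```

```bash
python3 m.py pics/w7.png
```

```text
[0.61748369 0.02290242 0.0251212 ] [-3.52627001 -3.33879315  1.83312847] [-0.73126676  0.70490952  0.24763039] [3.13991373e+00 1.58701574e-03 1.69326391e-01]
0.03822631310605854 ((609.0045166015625, 22.46125030517578), (78.8771743774414, 57.197593688964844), 9.210131645202637) (array([-0.04864527,  0.00948995]), np.float64(0.038234130409876034), 10134)
[44.56698421 -2.0039227 ] [36.13178462 -1.0351587 ]
```

Call:
drive_tool(
  rows=[
    {"tx": 0.3, "ty": 0.05, "tz": 0, "rx": 0, "ry": 0, "rz": 0, "claw": 1},
    {"tx": 0.6, "ty": 0.1, "tz": 0, "rx": 0, "ry": 0, "rz": 0, "claw": 1},
    {"tx": 0.8, "ty": 0.13, "tz": 0, "rx": 0, "ry": 0, "rz": 0, "claw": 1},
    {"tx": 0.9, "ty": 0.15, "tz": 0, "rx": 0, "ry": 0, "rz": 0, "claw": 1},
    {"tx": 0.9, "ty": 0.15, "tz": 0, "rx": 0, "ry": 0, "rz": 0, "claw": 1},
    {"tx": 0.9, "ty": 0.15, "tz": 0, "rx": 0, "ry": 0, "rz": 0, "claw": 1},
  ],
)

```text
time_s: 24.12
tcp_pos: [0.6263, 0.0255, 0.0251]
orientation: [3.141, 0.002, 0.169]
contact_force: [-5.5, -2.3, 2.7]
finger_gap: 0.642
finger_force: 67.2
```

```bash
python3 m.py pics/w8.png
```

```text
[0.62630275 0.02547959 0.02510244] [-5.51702922 -2.29192074  2.67758561] [-0.56351113  1.1055281  -0.02018878] [3.14113771e+00 1.59443780e-03 1.69494317e-01]
0.03822582243352292 ((612.8095703125, 24.03815460205078), (69.17399597167969, 56.70283889770508), 9.482712745666504) (array([-0.0160099 , -0.01050393]), np.float64(0.038231988283161905), 7255)
[53.69101293 -0.92244043] [40.14540355 -0.1099971 ]
```

View pics/w8.png

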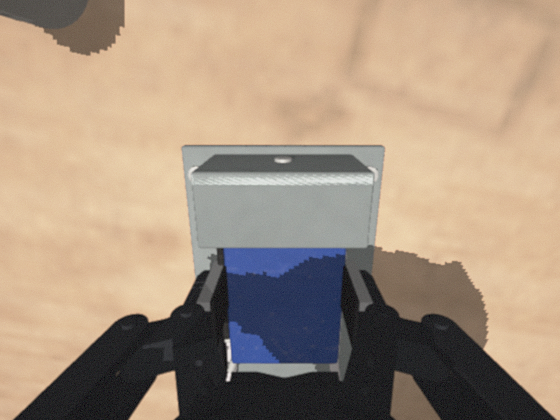

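Call:
drive_tool(
  rows=[
    {"tx": 0.1, "ty": 0.02, "tz": 0, "rx": 0, "ry": 0, "rz": 0, "claw": 1},
    {"tx": 0.1, "ty": 0.02, "tz": 0, "rx": 0, "ry": 0, "rz": 0, "claw": 1},
    {"tx": 0, "ty": 0, "tz": 0, "rx": 0, "ry": 0, "rz": 0, "claw": 1},
    {"tx": -0.08, "ty": -0.02, "tz": 0, "rx": 0, "ry": 0, "rz": 0, "claw": 1},
    {"tx": -0.08, "ty": -0.02, "tz": 0, "rx": 0, "ry": 0, "rz": 0, "claw": 1},
  ],
)

```text
time_s: 24.8
tcp_pos: [0.6267, 0.0256, 0.0251]
orientation: [3.142, -0.001, 0.17]
contact_force: [0.1, -1.8, -0.8]
finger_gap: 0.64
finger_force: 66.8
```

Call:
drive_tool(
  rows=[
    {"tx": 0, "ty": 0, "tz": 0, "rx": 0, "ry": 0, "rz": 0, "claw": 0},
    {"tx": 0, "ty": 0, "tz": 0, "rx": 0, "ry": 0, "rz": 0, "claw": 0},
    {"tx": 0, "ty": 0, "tz": 0, "rx": 0, "ry": 0, "rz": 0, "claw": 0},
    {"tx": 0, "ty": 0, "tz": 0, "rx": 0, "ry": 0, "rz": 0, "claw": 0},
    {"tx": 0, "ty": 0, "tz": 3, "rx": 0, "ry": 0, "rz": 0, "claw": 0},
    {"tx": 0, "ty": 0, "tz": 7, "rx": 0, "ry": 0, "rz": 0, "claw": 0},
    {"tx": -3, "ty": 0, "tz": 12, "rx": 0, "ry": 0, "rz": 0, "claw": 0},
    {"tx": -6, "ty": 0, "tz": 12, "rx": 0, "ry": 0, "rz": 0, "claw": 0},
    {"tx": -8, "ty": 0, "tz": 12, "rx": 0, "ry": 0, "rz": 0, "claw": 0},
    {"tx": -8, "ty": 0, "tz": 12, "rx": 0, "ry": 0, "rz": 0, "claw": 0},
    {"tx": -8, "ty": 0, "tz": 12, "rx": 0, "ry": 0, "rz": 0, "claw": 0},
    {"tx": -8, "ty": 0, "tz": 12, "rx": 0, "ry": 0, "rz": 0, "claw": 0},
  ],
)

```text
time_s: 26.3
tcp_pos: [0.547, 0.0257, 0.145]
orientation: [-3.141, -0.0, 0.17]
contact_force: [-0.2, 0.0, -0.3]
finger_gap: 1.002
finger_force: 0.0
```

```bash
python3 m.py pics/w9.png
python3 - <<'E'
import cv2
a=cv2.imread("pics/w9.png")[90:310,160:400]
cv2.imwrite("pics/w9c.png",cv2.resize(a,None,fx=2.5,fy=2.5,interpolation=cv2.INTER_CUBIC))
from h import *
a=np.radians(9.53); o=np.array([.5732,.0175])
p=cv2.imread("pics/w9.png")[:,:,::-1].astype(int)
s,p,d,I=wristpts(); q=p.astype(int); m=(q[...,2]>q[...,0]+40)&(abs(I[...,2]-.039)<.006)
D=dockframe(I[m],a,o)*1e3; print("rear x",np.percentile(D[:,0],[0.5,1,2]),"y",np.percentile(D[:,1],[1,99]))
E
```

```text
[0.54697529 0.02571839 0.14495203] [-0.19660911  0.04045213 -0.26085148] [-0.02862736  0.02330206  0.0256998 ] [-3.14125299e+00 -2.92831536e-04  1.69531836e-01]
0.038159722357679504 ((614.7783203125, 22.65085792541504), (72.9886474609375, 60.54976272583008), 9.675889015197754) (array([0.05317037, 1.26117064]), np.float64(0.03695846912265783), 6440)
[-24.50211001  12.44683825] [41.85729654 -1.80410189]
rear x [-132.17730434 -123.15208277  -98.68885382] y [-237.60471547   27.64108117]
```

View pics/w9c.png

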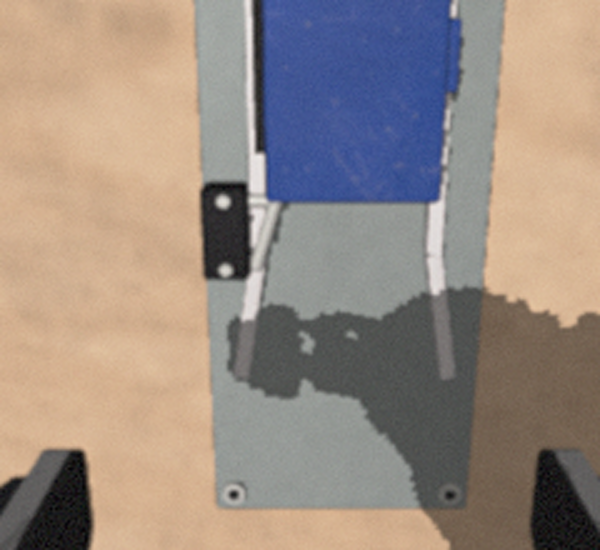

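Run:
```python
from h import *
p,d=env.camera("top")
for t in("box_right","tape_roll","glue_bottle","screwdriver"):
    for P,r,W in region("top",t,d)[:1]: print(t,r,np.percentile(W[:,2],[50,95]).round(4))
print(env.close_job())
```

```text
box_right [372.0, 236.1, 403.1, 270.0] [0.0311 0.0348]
tape_roll [160.6, 152.2, 199.9, 184.4] [0.0215 0.026 ]
glue_bottle [215.3, 149.8, 236.6, 173.6] [0.0665 0.0942]
screwdriver [358.5, 163.7, 411.1, 179.4] [0.0252 0.0636]
the job is handed in; nothing more can be done
None
```

The left box is the heavier one (about 7 N against 2.5 N for the right). It is docked fully home with the catch out behind it, the right box stands flat on the bench, and the job is handed in; no verdict came back.

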